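# Close and clamp the charged grinding bowl of a laboratory cup mill

### The arm

A 6-joint arm with a two-finger parallel gripper is mounted at the origin on the work surface. World frame = base frame: x ahead of the robot, y to its left, z up, the work surface at z = 0. Lengths are in mm, angles in rad, forces in N, time in s.
With the tool pointing down it reaches from about 325 to 875 mm from the base axis. Payload 4.4 kg.
Tool frame: the origin (TCP) lies on the centre line of the jaws, within the pads' length; the fingertips stand ahead of it and the grasp point (between the pads) lies 6 mm ahead of it (ctrl.tcp_to_tips is the z of the fingertips in the tool frame, in mm); z points along the fingers, y is the line along which they close (so a half turn about z gives the same grasp; the last joint's range is limited). The gripper opens to 85 mm and grips with 20 to 120 N. Pads are 22 mm wide; open, the fingers measure 114 mm over their backs; the gripper's body (76 mm by 85 mm) begins 54 mm behind the grasp point. The pads swing forward as they close: fully open they stand 13 mm farther back than shut.
Start: joints at [1.071, 0.207, 1.542, -0, 1.393, -0.15], TCP at [196.528, 540.374, 256.282] pointing down, gripper open.
Joint ranges: [-2.73, 2.73], [-0.86, 2.22], [0.23, 2.46], [-1.11, 4.25], [0.08, 2.63], [-2.82, 2.82]. Speed limits (rad/s): [2.79, 2.79, 3.14, 3.14, 3.14, 3.14].

### API

Orientations are given as a 3x3 rotation matrix whose columns are the frame's x, y, z axes.
In Python, from plant import ctrl, sensors, optics gives the robot as it stands. Calls block until the motion is done:
- ctrl.move_ptp(position, orientation): joint-space move of the TCP to a pose.
- ctrl.move_l(position, rot=None, vel=150, threshold=None): straight line of the TCP; rot=None keeps the orientation; vel is the mean speed in mm/s. With threshold (N) it stops when the force on the tool has changed by that much, and returns True; else False.
- ctrl.set_joints(angles): joint-space move.
- ctrl.gripper_to(opening, force=None): finger opening in mm; force is the grip in N (None keeps the last); returns when the fingers have stopped.
- ctrl.hold(seconds).
- ctrl.solve_ik(position, orientation): joint angles nearest the present ones, or None.
- sensors.read_state(): the state.
- optics.grab_frame(name): name is "scene" or "top"; returns (picture, depth): 480x640x3 uint8, red, green, blue; 480x640 float32, mm along the optical axis (not along the pixel's ray), 0 where there is no reading.
- optics.camera_params(name): a dict with "mtx" (3x3 intrinsics, pixels), "R" (3x3) and "t" (3): a world point X has camera coordinates R X + t. Camera axes: x right, y down, z forward; pixel columns grow to the right and rows downward; lengths in mm; the calibration is good to about 2 mm. A picture is of the moment at which its call begins. camera_params takes no time and is no camera call.
A pose or a line that the arm cannot do raises ctrl.MotionError and nothing moves.
- ctrl.finish_job(): hands the job in; it is judged then, once.
The state is a dict: "t": time; "q": joint angles; "qvel": joint speeds; "tau": joint torques, N m; "eef_pos": TCP position; "eef_rot": TCP orientation; "force": force on the tool from outside, world axes, zero at the start; "wrist_torque": the same for the moment, N m; "grip_width": finger opening in mm; "grasp_force": force on a finger pad.
Only numpy, scipy, OpenCV 4.12 (cv2) and the standard library are available. Lean on these libraries where they do the work, as an engineer would, in place of code of your own. Each camera call takes 0.05 s, during which the arm holds its last target. There are 200 camera calls.

### The job

The bowl on the mill is charged and ready to run: close it with the lid that fits it, the largest of the three washed lids draining on edge in the wire rack. Set the lid down squarely on the bowl, knob up, without dropping it on; then bring the clamp handle fully over until the clamp locks down on the lid, and let go. Leave the other two lids in the rack and do not disturb the other things on the bench.

Things in the scene. Friction and masses are not known exactly. Their poses are not given: they have to be found in the camera images.
- lid: The largest lid: aluminium disc 116 mm across, 12 mm thick, black knob at the centre of its top, white spigot (60 mm diameter, 6 mm deep) under it that centres it loosely in the bowl's mouth. About 0.36 kg. Origin: centre of the disc's underside, the face that sits on the bowl's rim; z along its axis towards the knob. Starts on edge in the rack, origin 75 mm up, z level (leaning up to 4 deg) along the rack's +x.
- knob_top (a point): Centre of the flat end of the lid's knob (28 mm diameter, 28 mm tall), 40 mm from the lid's origin along its z. The lid can be taken by the knob, or pinched across its 12 mm thickness at the rim (the outer 28 mm of the disc is plain on both faces). Lying flat on a surface, it rests on its spigot with the disc's underside 6 mm above that surface.
- lid_mid: Bystander: a like lid of 92 mm diameter, 12 mm thick, knob 22 mm diameter and 28 mm tall, on edge in another place of the rack. Origin at the centre of its disc's underside, z towards its knob.
- lid_small: Bystander: a like lid of 78 mm diameter, 12 mm thick, knob 22 mm diameter and 28 mm tall, on edge in another place of the rack. Origin at the centre of its disc's underside, z towards its knob.
- rack: Fixed steel wire rack, 268 mm long (x), 98 mm wide (y); origin at bench level under its middle. Three places at x = -80, 0, +80 mm; which lid is where varies. A lid stands across the rack (disc in the y-z plane, centred on its place) on two rails 24 mm up, between wire uprights 53 mm high with about 1 mm play on each face. Draw a lid straight up; it is free once lifted 40 mm.
- mat: Fixed black rubber mat 160 x 170 mm (x, y), 3 mm thick, between rack and mill, bare: room to lay a lid down. Origin at the centre of its underside.
- mill: Fixed bench-top cup mill. Origin at bench level under the bowl's centre, z up. White housing from x = -120 to +120 and y = -100 to +175 mm in its frame, top 88 mm above the bench; on it a spring-borne platform with the grinding bowl, and a toggle clamp beside the bowl on the +y side (foot at y = 62 to 112 mm).
- bowl_rim (a point): Centre of the bowl's mouth at the height of its flat rim, 162 mm above the bench. Bowl: 112 mm outside diameter, mouth 67 mm diameter, 32 mm deep inside; a steel puck lies in it, its top 12 mm below the rim. A seated lid has its origin at this point.
- clamp_arm: The clamp's forked steel arm, driven by the handle. Origin on its pivot, 75 mm from the bowl's centre towards the mill's +y and 34 mm above the rim, axis along the mill's x. Closed, two prongs at x = -30 and +30 mm lie level, straddling the knob, and their sprung rubber tips press on the lid's top. At the start it stands up, 7 to 22 deg past upright, reaching 95 mm above its pivot, its tips facing the bowl 55 mm or more from the bowl's axis.
- clamp_handle (a joint): Angle a of the clamp's handle, rad: 1.3 to 1.5 at the start = leaning far away from the bowl towards the mill's +y, clamp open; 0 = upright, clamp closed; -0.02 = its stop just past upright. The arm stands at 1.3 a above level; with the lid seated its sprung tips meet the lid at 0.03 rad and press with 2 to 5 N from there to the stop. About 4 to 7 N at the ball moves the stiff handle; it stays where it is left.
- clamp_ball (a point): Centre of the black 28 mm ball at the end of the handle's 11 mm steel rod, 100 mm from point clamp_pivot. In the mill's frame it lies at clamp_pivot + (0, 100 sin a, 100 cos a) mm for handle angle a. It can be pinched from above along the mill's x and turns between the fingers as the handle swings.
- clamp_pivot (a point): Point on the handle's turning axis, at (0, 87, 206) mm in the mill's frame. The axis is parallel to the mill's x.
- wash_bottle: Bystander: white squeeze bottle, 62 mm diameter, 195 mm tall with its bent spout, standing beyond the mat. Origin under its middle. Leave it alone.
- beaker: Bystander: glass beaker, 74 mm diameter, 95 mm tall, standing beyond the mat. Origin under its middle. Leave it alone.
- sample_jar: Bystander: amber sample jar, 56 mm diameter, 85 mm tall, standing to the right of the rack. Origin under its middle. Leave it alone.
- brush: Bystander: cleaning brush, 150 mm long, lying across just beyond the mat. Origin under its middle. Leave it alone.

How it is judged:
By the outcome, as a careful person would: the job done as asked, in the order asked, and still so for the second after the job is handed in, with the robot touching nothing.
It also fails if it takes over 69 s, if anything falls off the work surface, if the arm or the gripper's body presses on something with over 40 N, if the wrist force passes 120 N, or if a joint passes its speed limit or range.

## Working session

There is one attempt and no reset: what is moved stays moved. The work goes in short steps, each a Python script; the robot and the scene stay as the last script left them, time stands still between calls to the robot, and variables do not carry over. Pictures are saved under pics/ and viewed, at most 10 in all, crops included, and the job is handed in when it is done.

```bash
mkdir -p pics; ls
python3 - <<'E'
from plant import ctrl,sensors,optics
import cv2,numpy as np
for n in("scene","top"):
    im,d=optics.grab_frame(n); np.savez(f"pics/{n}0.npz",im=im,d=d)
    cv2.imwrite(f"pics/{n}0.png",im[:,:,::-1]); p=optics.camera_params(n); print(n,p["mtx"].tolist(),p["R"].round(4).tolist(),p["t"],(d>0).mean())
print(ctrl.tcp_to_tips, sensors.read_state())
E
```

```text
pics
scene [[509.6354319876821, 0.0, 321.18183177646426], [0.0, 509.6354319876821, 241.2941173897189], [0.0, 0.0, 1.0]] [[0.5823, 0.8128, 0.0163], [0.5778, -0.3996, -0.7117], [-0.572, 0.4238, -0.7023]] [-258.58831292 -224.39883049 1738.91608133] 0.9959016927083333
top [[601.3322506750407, 0.0, 330.24487521131175], [0.0, 601.3322506750407, 246.0274837678361], [0.0, 0.0, 1.0]] [[-0.0033, -1.0, 0.0013], [-0.973, 0.0029, -0.2308], [0.2308, -0.0021, -0.973]] [ -77.35868555  601.95099741 1382.46643151] 0.9958333333333333
25.0 {'t': 0.1, 'q': array([ 1.07151682e+00,  2.07372569e-01,  1.54283479e+00,  1.84839840e-05,
        1.39351629e+00, -1.50497543e-01]), 'qvel': array([ 9.95259792e-05, -2.11580505e-03, -2.33223122e-03, -8.38761795e-04,
       -1.11583039e-03,  6.51689316e-04]), 'tau': array([-1.74528755e-04, -3.84092939e+01, -2.92550468e+01, -2.73095829e-04,
        4.81796073e-03, -3.91257842e-06]), 'eef_pos': array([196.19985709, 539.80432427, 255.2091403 ]), 'eef_rot': array([[-9.39788384e-01,  3.41755351e-01, -1.03627782e-03],
       [ 3.41756755e-01,  9.39786600e-01, -1.86214618e-03],
       [ 3.37481584e-04, -2.10417829e-03, -9.99997729e-01]]), 'force': array([ 0.33131534, -0.24032821, -0.33682568]), 'wrist_torque': array([ 0.01760545, -0.02017978, -0.02853375]), 'grasp_force': 0.0, 'grip_width': 85.1532825371406}
```

View pics/scene0.png

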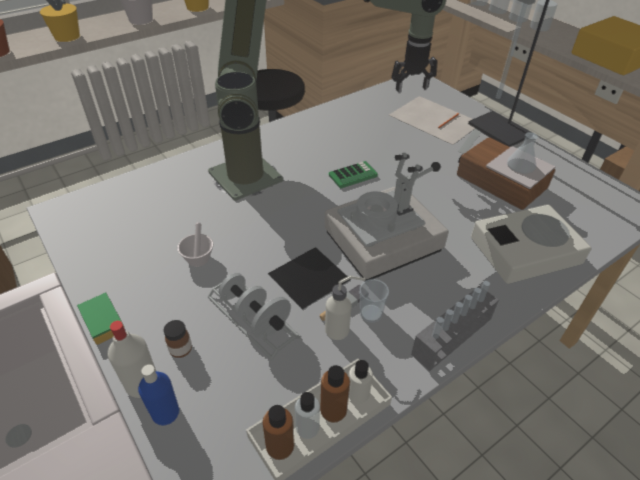

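View pics/top0.png

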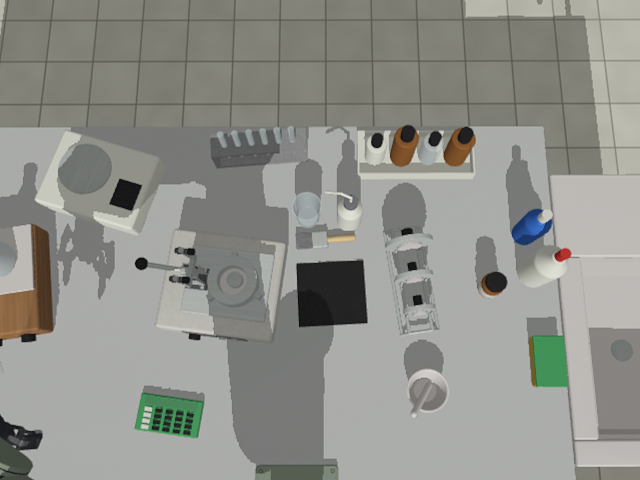

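The scene view shows three lids in the rack, at about (232,288), (252,304) and (270,318), with the largest apparently the one farthest from the robot. It also shows the mill at (385,220) and the handle ball at (435,167). In the top view the rack is at (412,282), the mat at (332,293), the bowl at (235,281) and the ball at (141,264).

```bash
cat > h.py <<'E'
import numpy as np,cv2
from plant import optics
P={n:optics.camera_params(n) for n in("scene","top")}
def cloud(n,d):
    K=P[n]["mtx"];v,u=np.mgrid[:480,:640]
    c=np.stack([(u-K[0,2])/K[0,0]*d,(v-K[1,2])/K[1,1]*d,d],-1)
    return (c-P[n]["t"])@P[n]["R"]      # R^T (c-t)
def ray(n,u,v,z):
    p=P[n];r=p["R"].T@np.linalg.inv(p["mtx"])@[u,v,1];o=-p["R"].T@p["t"]
    return o+r*(z-o[2])/r[2]
def proj(n,X):
    p=P[n];c=p["mtx"]@(p["R"]@X+p["t"]);return c[:2]/c[2]
E
python3 - <<'E'
from h import *
S=np.load("pics/scene0.npz");T=np.load("pics/top0.npz")
def crop(im,x,y,w,h): return cv2.resize(im[y:y+h,x:x+w],(400,300),interpolation=cv2.INTER_CUBIC)
a=np.vstack([np.hstack([crop(T['im'],345,215,160,120),crop(T['im'],130,215,160,120)]),np.hstack([crop(S['im'],190,255,120,90),crop(S['im'],320,140,133,100)])])
cv2.imwrite("pics/crop.png",a[:,:,::-1])
C=cloud("top",T['d']);H=C[:,:,2]
np.set_printoptions(suppress=True,precision=1)
# mat: dark region
g=T['im'].max(2);m=((g<45)&(abs(H)<15)).astype(np.uint8)
n,l,s,c=cv2.connectedComponentsWithStats(m)
for i in range(1,n):
    if s[i,4]>1000:
        ct=cv2.findContours((l==i).astype(np.uint8),0,1)[0][0]
        w=np.array([ray("top",*q,3)[:2] for q in ct[:,0,:]],np.float32);print("mat",cv2.minAreaRect(w))
# housing top 70..95
m=((H>80)&(H<96)).astype(np.uint8);m[:, :140]=0;m[:,300:]=0;m[:220]=0;m[345:]=0
ys,xs=np.nonzero(m);w=C[ys,xs][:,:2].astype(np.float32);print("housing",cv2.minAreaRect(w),len(w))
# bowl rim
m=((H>155)&(H<169));m[:, :200]=0;m[:,290:]=0;m[:220]=0;m[345:]=0
w=C[m];print("rim",len(w),w.min(0),w.max(0),cv2.minEnclosingCircle(w[:,:2].astype(np.float32)))
# rack clouds: both views, height>60
for n,D in(("top",T),("scene",S)):
    Q=cloud(n,D['d']);k=(Q[:,:,0]>300)&(Q[:,:,0]<620)&(Q[:,:,1]<-180)&(Q[:,:,1]>-360)&(Q[:,:,2]>62)
    w=Q[k];print(n,len(w));hi=np.histogram(w[:,0],np.arange(300,620,10));print([(int(b),int(a),round(w[(w[:,0]>=b)&(w[:,0]<b+10),2].max())) for a,b in zip(*hi) if a])
# ball
m=(g<50)&(H>180);n,l,s,c=cv2.connectedComponentsWithStats(m.astype(np.uint8))
for i in range(1,n):
    if s[i,4]>20: print("dark high",s[i],c[i],np.median(C[l==i],0))
E
```

```text
mat ((498.4898376464844, -80.47988891601562), (156.3658447265625, 166.2582550048828), 2.987128257751465)
housing ((506.6060791015625, 178.03443908691406), (274.8738708496094, 242.10888671875), 82.67100524902344) 5293
rim 1255 [447.6  84.9 155. ] [558.9 212.7 168.9] ((505.8115539550781, 149.90963745117188), 65.25617980957031)
top 1199
[(430, 20, 74), (440, 126, 97), (450, 74, 94), (460, 13, 67), (470, 10, 69), (480, 5, 65), (510, 72, 99), (520, 188, 113), (530, 67, 110), (540, 32, 76), (550, 31, 77), (560, 8, 76), (590, 196, 129), (600, 270, 137)]
scene 1283
[(440, 19, 93), (450, 155, 93), (460, 71, 94), (470, 6, 65), (480, 8, 69), (490, 1, 64), (520, 34, 108), (530, 288, 112), (540, 121, 107), (550, 27, 75), (560, 28, 72), (590, 1, 123), (600, 67, 135)]
dark high [184 249  11   6  50] [189.7 251.3] [542.6 209.9 277.8]
dark high [135 258  12  12 111] [140.8 263.1] [526.7 321.9 235.1]
dark high [179 277  11   6  51] [184.6 279.5] [483.9 216.6 278.7]
dark high [  0 416  42  34 525] [ 18.9 434.3] [186.6 499.9 328.5]
dark high [  6 471  22   4  25] [ 16.4 472.8] [153.  361.4 591.5]
```

View pics/crop.png

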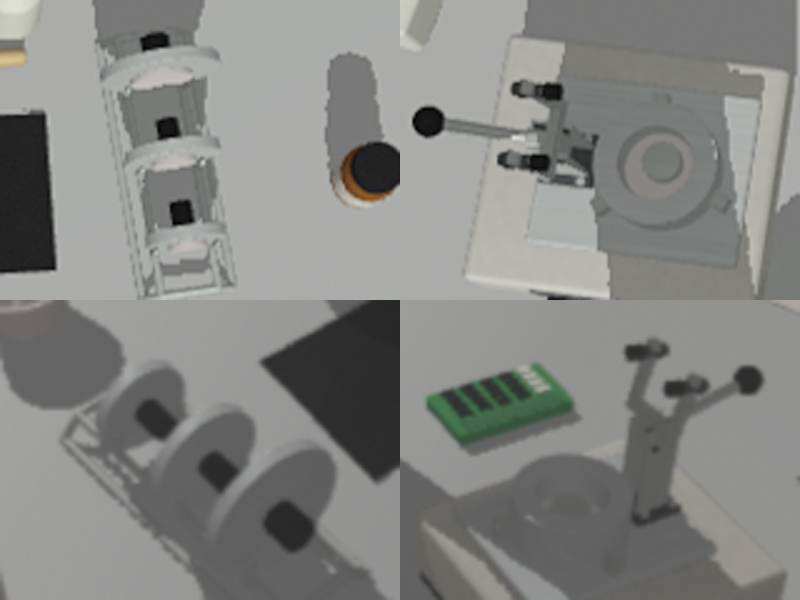

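The crops show the largest lid in the far (+x) place with its knob facing away from the robot. The bowl's mouth is at about crop (660,160). The clamp arm is up and the ball is at about (428,122). I plan to take the knob with a tilted tool, lift it, pitch it by 90° and place it directly. Next I'll take precise measurements and run IK checks.

Run:
```python
from h import *
np.set_printoptions(suppress=True,precision=2)
S=np.load("pics/scene0.npz");T=np.load("pics/top0.npz")
C=cloud("top",T['d']);Q=cloud("scene",S['d']);gs=S['im'].max(2);gt=T['im'].max(2)
box=lambda W,lo,hi:((W>lo)&(W<hi)).all(-1)
for n,W,g in(("scene",Q,gs),("top",C,gt)):
    # big lid rim: top arc
    k=box(W,[585,-350,85],[625,-180,145])&(g>60);w=W[k]
    kn=box(W,[600,-320,40],[660,-220,100])&(g<55);e=W[kn]
    print(n,"lid",len(w),w.mean(0),"knob",len(e),np.median(e,0) if len(e) else 0)
    if n=="scene":
        f=box(W,[570,-350,40],[640,-180,128])&(g>60);p=W[f]
        for _ in range(8):
            c=p.mean(0);nn=np.linalg.svd(p-c)[2][2];nn*=np.sign(nn[0]);r=(W[f]-c)@nn;p=W[f][abs(r)<max(1.5,8-_)]
        print("face plane",c,nn,len(p),"yaw",np.degrees(np.arctan2(nn[1],nn[0])),"pitch",np.degrees(np.arcsin(nn[2])))
        N=nn;c0=c;r=(W-c)@nn
        kk=kn&(r>3)&(r<34);e=W[kk];print("knob h max",np.percentile(r[kk],[50,80,95]));en=W[kk&(abs(r-28)<3)];print("end face",len(en),en.mean(0),en.min(0),en.max(0))
        f2=W[f&(abs(r)<2)];print("face z max",W[box(W,[570,-350,40],[640,-180,160])&(abs(r+6)<9)].max(0))
    else:
        r=(W-c0)@N;w=W[box(W,[570,-350,90],[640,-180,160])&(g>60)&(abs(r+6)<14)]
        lat=np.array([-N[1],N[0],0]);lat/=np.linalg.norm(lat)
        a=(w-c0)@lat; A=np.c_[2*a,2*w[:,2],np.ones(len(a))];
        print("top rim: r rel face",np.percentile((w-c0)@N,[5,50,95]),"n",len(w))
        # circle top: upper envelope, known R 58
        from scipy.optimize import least_squares
        s=least_squares(lambda x:np.hypot(a-x[0],w[:,2]-x[1])-58,[0,75],loss="soft_l1").x
        print("centre",c0+lat*s[0],s[1],(c0+lat*s[0])[:2])
# rack yaw from mid knob spacing: lid tops
for n,W in(("top",C),("scene",Q)):
    for lo,hi,zt in((435,465,82),(510,548,98),(580,625,120)):
        w=W[box(W,[lo,-360,zt],[hi,-180,150])];print(n,w.mean(0),len(w))
# bowl
d=np.hypot(C[...,0]-502.5,C[...,1]-140)
w=C[(d<62)&(abs(C[...,2]-162)<6)];print("rim",w.mean(0),cv2.minEnclosingCircle(w[:,:2].astype(np.float32)),len(w))
# bowl: direction-wise outer radii
ds=np.hypot(Q[...,0]-502.5,Q[...,1]-140);w2=Q[(ds<62)&(abs(Q[...,2]-162)<6)];print("rim scene",w2.mean(0),cv2.minEnclosingCircle(w2[:,:2].astype(np.float32)),len(w2))
m=((d<62)&(abs(C[...,2]-162)<8)).astype(np.uint8)
cs=cv2.findContours(m,cv2.RETR_CCOMP,cv2.CHAIN_APPROX_NONE)[0]
for k in cs:
    if len(k)>30:
        wp=np.array([ray("top",*q,162)[:2] for q in k[:,0,:]],np.float32);print("contour",len(k),cv2.minEnclosingCircle(wp),cv2.fitEllipse(wp))
# ball scene
m=(gs<50);n,l,s,c=cv2.connectedComponentsWithStats((m&(Q[...,2]>180)&(Q[...,0]>400)&(Q[...,0]<620)).astype(np.uint8))
for i in range(1,n):
    if s[i,4]>20: print("dark high scene",c[i],s[i,4],np.median(Q[l==i],0))
# ball by triangulation
def tri(u,v):
    A=[];b=[]
    for n,(x,y) in(("top",u),("scene",v)):
        p=P[n];M=p["mtx"]@np.c_[p["R"],p["t"]];A+= [x*M[2]-M[0],y*M[2]-M[1]]
    A=np.array(A);return np.linalg.lstsq(A[:,:3],-A[:,3],rcond=None)[0]
for i in range(1,n):
    if s[i,4]>20: print("tri w/ball",tri((140.8,263.1),c[i]))
```

```text
scene lid 544 [ 616.27 -273.82  110.67] knob 134 [ 636.63 -269.79   85.04]
face plane [ 617.76 -271.44   86.84] [ 0.99  0.14 -0.01] 535 yaw 8.028987756761598 pitch -0.7084435256906146
knob h max [19.87 27.47 29.04]
end face 45 [ 645.04 -267.45   79.65] [ 642.03 -278.87   67.19] [ 647.98 -256.12   89.08]
face z max [ 627.04 -212.95  137.7 ]
top lid 453 [ 604.86 -265.82  112.26] knob 59 [ 633.96 -263.48   86.11]
top rim: r rel face [-18.11 -13.11  -3.47] n 399
centre [ 617.19 -267.39   86.84] 70.9999642029488 [ 617.19 -267.39]
top [ 449.22 -290.24   87.78] 105
top [ 528.57 -278.78  103.6 ] 116
top [ 608.   -268.06  127.96] 166
scene [ 455.04 -293.5    87.55] 93
scene [ 534.13 -281.89  103.43] 108
scene [ 614.4  -271.76  127.3 ] 180
rim [502.94 141.03 161.21] ((503.2698669433594, 140.9840087890625), 56.278812408447266) 1198
rim scene [509.77 137.59 161.01] ((505.968017578125, 140.41168212890625), 58.591983795166016) 618
contour 143 ((502.3305969238281, 140.3369140625), 56.19342041015625) ((502.6063537597656, 140.58428955078125), (109.36540985107422, 110.55050659179688), 119.56623077392578)
contour 88 ((501.792236328125, 140.53102111816406), 35.607933044433594) ((502.3195495605469, 140.3353729248047), (67.17522430419922, 68.59323120117188), 35.728328704833984)
dark high scene [435.43 166.  ] 37 [536.49 317.18 232.78]
tri w/ball [528.67 325.83 225.08]
```

```bash
cat > g.py <<'E'
import numpy as np
def R_tool(yaw,pitch):
    """tool z horizontal heading yaw, angle 'pitch' from straight down towards heading; y horizontal"""
    h=np.array([np.cos(yaw),np.sin(yaw),0]);z=h*np.sin(pitch)+np.array([0,0,-np.cos(pitch)])
    y=np.array([-np.sin(yaw),np.cos(yaw),0]);return np.c_[np.cross(y,z),y,z]
E
python3 - <<'E'
from plant import ctrl
from g import *
flip=np.diag([-1,-1,1])
for yaw in(0,.17):
  for t in(30,35,40,45):
    for f in(np.eye(3),flip):
      R=R_tool(yaw,-np.radians(t))@f;gp=np.array([625,-265,78]);
      print(yaw,t,[None if q is None else q.round(2) for q in(ctrl.solve_ik(gp-6*R[:,2]+[0,0,dz],R) for dz in(0,80))])
for yaw in(0,.2,.4):
    for f in(np.eye(3),flip):
      R=R_tool(yaw,np.radians(55))@f;gp=np.array([502,140,195]);print("place",yaw,ctrl.solve_ik(gp-6*R[:,2],R))
E
```

```text
0 30 [array([-0.44,  0.91,  0.94, -0.22,  1.77, -2.  ]), array([-0.44,  0.83,  0.91, -0.22,  1.88, -2.02])]
0 30 [array([-0.44,  0.91,  0.94, -0.22,  1.77,  1.14]), array([-0.44,  0.83,  0.91, -0.22,  1.88,  1.12])]
0 35 [array([-0.42,  0.97,  0.86, -0.25,  1.87, -2.  ]), array([-0.42,  0.89,  0.83, -0.26,  1.98, -2.03])]
0 35 [array([-0.42,  0.97,  0.86, -0.25,  1.87,  1.14]), array([-0.42,  0.89,  0.83, -0.26,  1.98,  1.11])]
0 40 [array([-0.41,  1.03,  0.78, -0.28,  1.97, -2.01]), array([-0.41,  0.95,  0.75, -0.3 ,  2.07, -2.04])]
0 40 [array([-0.41,  1.03,  0.78, -0.28,  1.97,  1.13]), array([-0.41,  0.95,  0.75, -0.3 ,  2.07,  1.1 ])]
0 45 [array([-0.41,  1.1 ,  0.69, -0.32,  2.07, -2.02]), array([-0.41,  1.02,  0.67, -0.34,  2.16, -2.06])]
0 45 [array([-0.41,  1.1 ,  0.69, -0.32,  2.07,  1.12]), array([-0.41,  1.02,  0.67, -0.34,  2.16,  1.08])]
0.17 30 [array([-0.41,  0.89,  0.98, -0.28,  1.72, -2.13]), array([-0.41,  0.81,  0.94, -0.29,  1.83, -2.16])]
0.17 30 [array([-0.41,  0.89,  0.98, -0.28,  1.72,  1.01]), array([-0.41,  0.81,  0.94, -0.29,  1.83,  0.98])]
0.17 35 [array
[... 175 characters left out ...]
6,  0.88, -0.33,  1.92,  0.98])]
0.17 40 [array([-0.38,  1.  ,  0.83, -0.36,  1.91, -2.14]), array([-0.38,  0.92,  0.81, -0.38,  2.  , -2.18])]
0.17 40 [array([-0.38,  1.  ,  0.83, -0.36,  1.91,  1.01]), array([-0.38,  0.92,  0.81, -0.38,  2.  ,  0.96])]
0.17 45 [array([-0.37,  1.07,  0.76, -0.41,  2.  , -2.15]), array([-0.37,  0.98,  0.74, -0.43,  2.09, -2.2 ])]
0.17 45 [array([-0.37,  1.07,  0.76, -0.41,  2.  ,  0.99]), array([-0.37,  0.98,  0.74, -0.43,  2.09,  0.95])]
place 0 None
place 0 None
place 0.2 None
place 0.2 [ 0.0206666  -0.19958136  2.38032829  1.51309913  0.14688635 -0.04528231]
place 0.4 None
place 0.4 [-0.14969303 -0.19210349  2.37471405  1.41239424  0.44823046 -0.16251184]
```

Run:
```python
from plant import ctrl
from g import *
flip=np.diag([-1,-1,1])
np.set_printoptions(suppress=True,precision=2)
yp=np.radians(8)
for t in(35,45):
  for f,n in((np.eye(3),"I"),(flip,"F")):
    for yd in(-120,-90,-60,-30,0,30,60,90,120):
      R=R_tool(np.radians(yd),np.radians(90-t))@f
      qs=[ctrl.solve_ik(np.array([503,140,190])-6*R[:,2]+[0,0,dz],R) for dz in(0,60)]
      if all(q is not None for q in qs): print(t,n,yd,qs[0],qs[1])
```

```text
35 I -120 [ 0.39  0.68  1.28 -0.57  1.96  0.91] [ 0.39  0.61  1.26 -0.6   2.04  0.86]
35 I -90 [ 0.51  0.53  1.53 -0.8   1.66  0.69] [ 0.51  0.45  1.5  -0.81  1.73  0.61]
35 I -60 [ 0.58  0.33  1.83 -1.02  1.29  0.52] [ 0.58  0.23  1.8  -0.99  1.35  0.41]
35 I 60 [-0.41  0.08  2.14  1.11  1.14  2.63] [-0.41 -0.04  2.1   1.05  1.21  2.79]
35 I 90 [-0.37  0.32  1.84  0.87  1.5   2.46] [-0.37  0.22  1.81  0.87  1.58  2.56]
35 I 120 [-0.25  0.52  1.54  0.65  1.81  2.28] [-0.25  0.44  1.51  0.67  1.89  2.35]
35 F -120 [ 0.39  0.68  1.28 -0.57  1.96 -2.23] [ 0.39  0.61  1.26 -0.6   2.04 -2.29]
35 F -90 [ 0.51  0.53  1.53 -0.8   1.66 -2.46] [ 0.51  0.45  1.5  -0.81  1.73 -2.53]
35 F -60 [ 0.58  0.33  1.83 -1.02  1.29 -2.62] [ 0.58  0.23  1.8  -0.99  1.35 -2.73]
35 F 30 [-0.24 -0.15  2.35  1.38  0.61 -0.27] [-0.24 -0.29  2.31  1.13  0.67  0.04]
35 F 60 [-0.41  0.08  2.14  1.11  1.14 -0.51] [-0.41 -0.04  2.1   1.05  1.21 -0.35]
35 F 90 [-0.37  0.32  1.84  0.87  1.5  -0.68] [-0.37  0.22  1.81  0.87  1.58 -0.58]
35 F 120 [-0.25  0.52  1.54  0.65  1.81 -0.86] [-0.25  0.44  1.51  0.67  1.89 -0.8 
[... 485 characters left out ...]
 1.79  0.74  1.51  2.66]
45 I 120 [-0.21  0.43  1.58  0.56  1.7   2.32] [-0.21  0.36  1.54  0.57  1.8   2.38]
45 F -120 [ 0.36  0.58  1.35 -0.48  1.84 -2.23] [ 0.36  0.51  1.32 -0.5   1.93 -2.28]
45 F -90 [ 0.47  0.44  1.57 -0.68  1.56 -2.52] [ 0.47  0.37  1.53 -0.69  1.65 -2.59]
45 F 0 [ 0.18 -0.16  2.25 -0.44  0.29  2.12] [ 0.18 -0.27  2.2  -0.29  0.46  1.95]
45 F 30 [-0.16 -0.16  2.26  0.92  0.6   0.22] [-0.16 -0.28  2.2   0.75  0.71  0.43]
45 F 60 [-0.32  0.02  2.09  0.91  1.06 -0.28] [-0.32 -0.08  2.04  0.86  1.16 -0.15]
45 F 90 [-0.31  0.24  1.83  0.75  1.42 -0.57] [-0.31  0.16  1.79  0.74  1.51 -0.48]
45 F 120 [-0.21  0.43  1.58  0.56  1.7  -0.82] [-0.21  0.36  1.54  0.57  1.8  -0.76]
```

```bash
cat >> g.py <<'E'
from plant import ctrl,sensors
FL=np.diag([-1.,-1,1]);T=np.radians(40)
RP=R_tool(np.radians(8),-T)@FL
def st(m=""):
    s=sensors.read_state();print(m,"t%.1f"%s["t"],s["eef_pos"].round(1),"F",s["force"].round(1),"M",s["wrist_torque"].round(2),"w%.1f gf%.1f"%(s["grip_width"],s["grasp_force"]),flush=True);return s
E
python3 - <<'E'
from g import *
import cv2;from plant import optics
n=np.array([np.cos(np.radians(8)),np.sin(np.radians(8)),0])
gp=np.array([615,-269.5,75])+23*n; tcp=gp-10*RP[:,2]
s=st(); ctrl.move_l(s["eef_pos"]+[0,0,200],vel=200)
q=ctrl.solve_ik(tcp+[0,0,200],RP);print(q)
ctrl.set_joints(q); ctrl.gripper_to(52)
ctrl.move_l(tcp+[0,0,75],vel=150); st("above")
print(ctrl.move_l(tcp,vel=60,threshold=12)); st("down")
im,d=optics.grab_frame("scene");np.savez("pics/s1.npz",im=im,d=d)
it,dt=optics.grab_frame("top")
cv2.imwrite("pics/a1.png",np.hstack([cv2.resize(im[235:355,180:340],(400,300),interpolation=2),cv2.resize(it[200:320,345:505],(400,300),interpolation=2)])[:,:,::-1])
E
```

```text
t0.1 [196.2 539.8 255.2] F [ 0.3 -0.2 -0.3] M [ 0.02 -0.02 -0.03] w85.2 gf0.0
[-0.38100714  0.89284691  0.61502082 -0.4131035   2.22017486  0.89782165]
above t5.9 [ 644.8 -265.7  159.2] F [-0.5 -0.5 -0. ] M [ 0.05 -0.29  0.02] w52.2 gf0.0
False
down t7.3 [ 644.5 -265.6   83.4] F [ 0.1  0.3 -0.1] M [ 0.08 -0.33 -0.02] w51.6 gf0.0
```

View pics/a1.png

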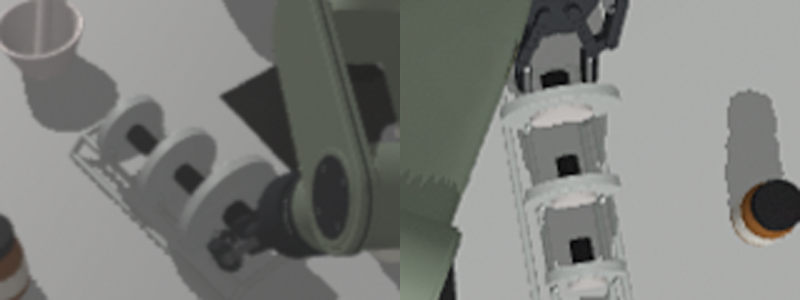

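The fingers straddle the knob. In the top crop they sit at about x=522 and 592 with the knob at 555, so they are nearly centred and clear of the disc. I'll grip and lift.

Run:
```python
from g import *
import cv2;from plant import optics
ctrl.gripper_to(0,force=25); s=st("soft")
ctrl.gripper_to(0,force=90); s=st("grip")
p=s["eef_pos"]
ctrl.move_l(p+[0,0,15],vel=40); st("l15")
ctrl.move_l(p+[0,0,60],vel=60); st("l60")
ctrl.move_l(p+[0,0,190],vel=150); st("l190")
im,d=optics.grab_frame("scene");it,dt=optics.grab_frame("top")
np.savez("pics/s2.npz",im=im,d=d,it=it,dt=dt)
cv2.imwrite("pics/a2.png",np.hstack([cv2.resize(im[175:355,160:400],(400,300),interpolation=2),cv2.resize(it[180:330,310:510],(400,300),interpolation=2)])[:,:,::-1])
```

```text
soft t7.8 [ 644.3 -265.    83.1] F [1.  2.2 1.4] M [ 0.17 -0.21 -0.19] w26.9 gf26.7
grip t8.0 [ 644.4 -265.    83.2] F [1.5 2.3 3.5] M [ 0.34 -0.13 -0.3 ] w25.2 gf88.3
l15 t8.5 [ 644.4 -265.3   98.1] F [-0.7  0.6 -4.4] M [ 0.08 -0.74 -0.03] w25.2 gf88.6
l60 t9.4 [ 644.2 -264.9  142.7] F [ 0.6 -0.3 -4.4] M [ 0.1  -0.78  0.02] w25.2 gf88.6
l190 t10.4 [ 644.  -264.8  271.5] F [ 0.4 -0.6 -3.5] M [ 0.07 -0.8  -0.  ] w25.3 gf88.6
```

View pics/a2.png

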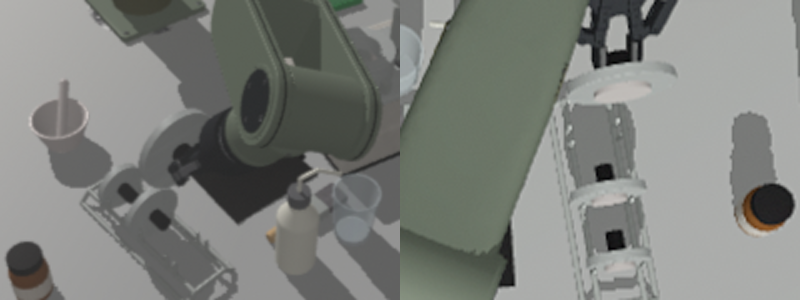

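The lid is held, hanging square at about crop (175,150), and the other two lids are still in the rack. Next I'll carry it to a hover short of the bowl, knob up, and measure it there.

```bash
cat >> g.py <<'E'
RL=R_tool(np.radians(83),np.pi/2-T)@FL
E
python3 - <<'E'
from g import *
import cv2;from plant import optics
from h import cloud
np.set_printoptions(suppress=True,precision=2)
def tcp_for(o): return np.array(o,float)+[0,0,35]-10*RL[:,2]
s=st(); ctrl.move_l(s["eef_pos"]+[0,0,60],vel=200)
ctrl.move_l([560,-230,340],vel=200)
ctrl.move_ptp(tcp_for([480,-10,260]),RL); st("pre")
o=np.array([502.5,140.5,162])+ -95*np.array([np.cos(np.radians(83)),np.sin(np.radians(83)),0])+[0,0,40]
ctrl.move_l(tcp_for(o),vel=150); st("hover"); ctrl.hold(.3); s=st();print(o,(s["eef_rot"].T@RL).round(3).tolist())
im,d=optics.grab_frame("scene");it,dt=optics.grab_frame("top")
np.savez("pics/s3.npz",im=im,d=d,it=it,dt=dt)
cv2.imwrite("pics/a3.png",np.hstack([cv2.resize(im[130:310,230:470],(400,300),interpolation=2),cv2.resize(it[180:330,130:330],(400,300),interpolation=2)])[:,:,::-1])
for n,D in(("top",dt),("scene",d)):
    W=cloud(n,D);k=(np.hypot(W[...,0]-o[0],W[...,1]-o[1])<66)&(abs(W[...,2]-214)<9);p=W[k]
    A=np.c_[p[:,:2]-o[:2],np.ones(len(p))];c=np.linalg.lstsq(A,p[:,2],rcond=None)[0];r=p[:,2]-A@c
    g=abs(r)<2;c=np.linalg.lstsq(A[g],p[g,2],rcond=None)[0]
    print(n,len(p),"slope deg",np.degrees(c[:2]),"z",c[2],"circle",cv2.minEnclosingCircle(p[:,:2].astype(np.float32)))
E
```

```text
t10.5 [ 643.9 -264.8  271. ] F [ 0.5 -0.5 -4.6] M [ 0.06 -0.85 -0.01] w25.1 gf88.6
pre t12.9 [479.6 -18.5 301.3] F [-0.4  0.6 -4. ] M [-0.82  0.09  0.03] w25.1 gf88.6
hover t13.6 [490.5  38.3 243.9] F [ 0.6 -0.1 -2.7] M [-0.86  0.1  -0.04] w25.1 gf88.6
 t13.9 [490.4  37.9 244. ] F [-0.5 -0.3 -3.2] M [-0.85  0.09  0.05] w25.6 gf88.6
[490.92  46.21 202.  ] [[1.0, -0.0, 0.001], [0.0, 1.0, -0.001], [-0.001, 0.001, 1.0]]
top 1287 slope deg [-0.6  -0.38] z 214.8662328846986 circle ((488.93060302734375, 46.02626419067383), 58.372962951660156)
scene 765 slope deg [-1.64  0.32] z 215.2116512824657 circle ((494.3378601074219, 44.881309509277344), 59.51173782348633)
```

View pics/a3.png

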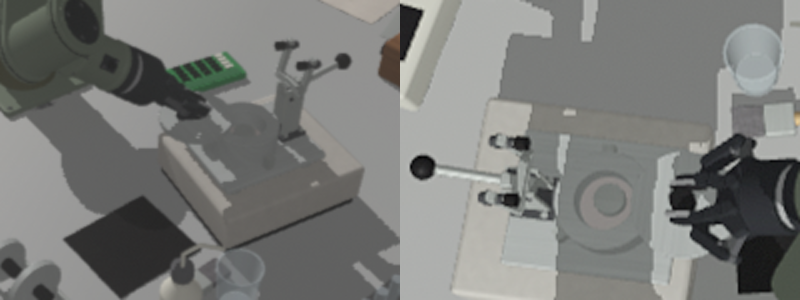

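At hover the lid is level to about 0.5°, with its disc just short of the bowl (right crop, bowl at (605,200), knob at (683,200)). Both cameras agree the remaining offset is about (+13,+95) mm. I'll move over and lower under force guard.

Run:
```python
from g import *
import cv2;from plant import optics
from h import cloud
np.set_printoptions(suppress=True,precision=2)
p=st()["eef_pos"]+[12.8,94.8,0]
print(ctrl.move_l(p,vel=80,threshold=10)); s=st("over")
p=s["eef_pos"]
print(ctrl.move_l(p-[0,0,30],vel=60,threshold=8)); st("low")
print(ctrl.move_l(p-[0,0,48],vel=12,threshold=4)); s=st("touch")
ctrl.hold(.3); st()
im,d=optics.grab_frame("scene");it,dt=optics.grab_frame("top")
np.savez("pics/s4.npz",im=im,d=d,it=it,dt=dt)
cv2.imwrite("pics/a4.png",np.hstack([cv2.resize(im[160:280,310:470],(400,300),interpolation=2),cv2.resize(it[205:325,150:310],(400,300),interpolation=2)])[:,:,::-1])
for n,D in(("top",dt),("scene",d)):
    W=cloud(n,D);k=(np.hypot(W[...,0]-503,W[...,1]-141)<66)&(abs(W[...,2]-175)<8);q=W[k]
    A=np.c_[q[:,:2]-[503,141],np.ones(len(q))];c=np.linalg.lstsq(A,q[:,2],rcond=None)[0];g=abs(q[:,2]-A@c)<2;c=np.linalg.lstsq(A[g],q[g,2],rcond=None)[0]
    print(n,len(q),"slope",np.degrees(c[:2]),"z",c[2],cv2.minEnclosingCircle(q[:,:2].astype(np.float32)))
```

```text
t14.0 [490.2  38.2 243.7] F [ 0.1 -1.1 -4. ] M [-0.86  0.1  -0.  ] w25.4 gf88.6
False
over t15.4 [503.1 132.6 243.7] F [ 0.2  0.2 -3.1] M [-0.85  0.15  0.02] w25.1 gf88.6
False
low t16.0 [503.1 132.6 213.5] F [ 1.   0.3 -3.4] M [-0.88  0.11 -0.03] w25.1 gf88.6
True
touch t17.0 [503.  132.6 202.3] F [-0.6 -1.2  4.1] M [-0.03 -0.36 -0.03] w25.3 gf89.4
 t17.3 [503.  132.6 202.2] F [-0.3 -1.3  6.4] M [ 0.15 -0.51 -0.03] w24.9 gf89.4
top 1105 slope [-0.14 -0.22] z 173.47057460610836 ((500.8068542480469, 141.92393493652344), 58.223785400390625)
scene 673 slope [-0.47  0.33] z 173.56195174573588 ((507.7386779785156, 143.4883575439453), 62.54435348510742)
```

View pics/a4.png

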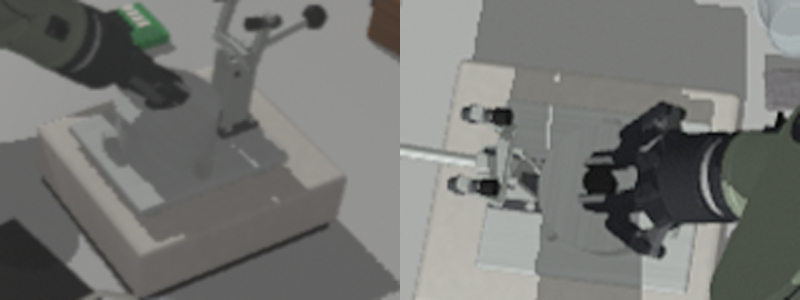

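The lid is seated: its top is level within 0.5° at 173.5 mm, and about 173.2 was expected. In the top crop the lid disc covers the bowl and is centred on it. I'll release, back out along the tool, and check.

Run:
```python
from g import *
import cv2;from plant import optics
from h import *
np.set_printoptions(suppress=True,precision=2)
ctrl.gripper_to(44); s=st("open")
print(ctrl.move_l(s["eef_pos"]-90*RL[:,2],vel=80,threshold=10)); s=st("back")
ctrl.move_l(s["eef_pos"]+[-60,-80,200],vel=250); ctrl.hold(.2); st("up")
im,d=optics.grab_frame("scene");it,dt=optics.grab_frame("top")
np.savez("pics/s5.npz",im=im,d=d,it=it,dt=dt)
cv2.imwrite("pics/a5.png",np.hstack([cv2.resize(im[140:260,310:470],(400,300),interpolation=2),cv2.resize(it[205:325,130:290],(400,300),interpolation=2)])[:,:,::-1])
for n,D in(("top",dt),("scene",d)):
    W=cloud(n,D);k=(np.hypot(W[...,0]-503,W[...,1]-141)<64)&(abs(W[...,2]-174)<5);q=W[k]
    A=np.c_[q[:,:2]-[503,141],np.ones(len(q))];c=np.linalg.lstsq(A,q[:,2],rcond=None)[0];g=abs(q[:,2]-A@c)<2;c=np.linalg.lstsq(A[g],q[g,2],rcond=None)[0]
    print(n,len(q),"slope",np.degrees(c[:2]),"z",c[2],cv2.minEnclosingCircle(q[:,:2].astype(np.float32)))
# ball: triangulate dark blobs; bowls etc.
pts={}
for n,I,D in(("top",it,dt),("scene",im,d)):
    W=cloud(n,D);m=(I.max(2)<50)&(W[...,2]>190)&(W[...,2]<260)&(np.hypot(W[...,0]-530,W[...,1]-320)<35)
    nn,l,s,c=cv2.connectedComponentsWithStats(m.astype(np.uint8));i=1+s[1:,4].argmax();pts[n]=s[i,:2]+(s[i,2:4]-1)/2;print(n,s[i],pts[n],np.median(W[l==i],0))
A=[]
for n in pts:
    M=P[n]["mtx"]@np.c_[P[n]["R"],P[n]["t"]];A+=[pts[n][0]*M[2]-M[0],pts[n][1]*M[2]-M[1]]
A=np.array(A);x,res,*_=np.linalg.lstsq(A[:,:3]/np.linalg.norm(A[:,:3],axis=1)[:,None],-A[:,3]/np.linalg.norm(A[:,:3],axis=1),rcond=None);print("ball",x,res)
```

```text
open t17.7 [501.3 132.8 200.1] F [-0.3  0.7 -0.1] M [-0.34  0.05 -0.  ] w44.0 gf0.0
False
back t19.0 [492.5  64.8 257.5] F [-0.1 -0.  -0.2] M [-0.34  0.07  0.01] w44.3 gf0.0
up t20.2 [432.4 -14.7 456.4] F [0.9 0.1 0.5] M [-0.39  0.   -0.02] w44.2 gf0.0
top 1810 slope [-0.3  -0.04] z 173.48360318319743 ((501.3609313964844, 139.7998809814453), 58.31177520751953)
scene 833 slope [-0.01  0.15] z 173.50816256267734 ((504.7945556640625, 139.4132080078125), 60.17074203491211)
top [135 258  12  11  98] [140.5 263. ] [527.24 321.89 235.42]
scene [433 163   6   7  31] [435.5 166. ] [536.68 317.63 233.32]
ball [528.76 326.29 225.  ] [0.3]
```

View pics/a5.png

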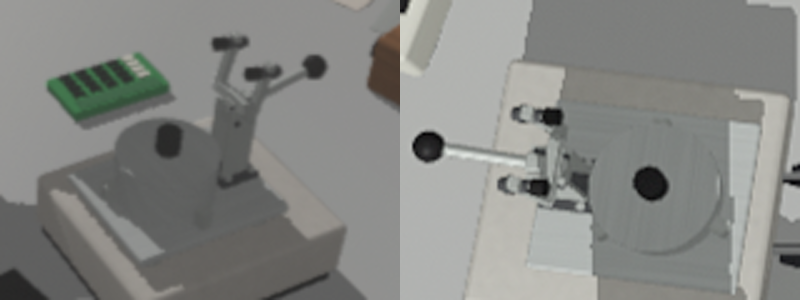

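The lid is seated level and centred, with the knob at crop (650,183), and the clamp and ball are undisturbed. The ball is at about (528,325,225), so a≈1.38. Now for the handle.

```bash
cat >> g.py <<'E'
th=np.radians(82.4);MY=np.array([np.cos(th),np.sin(th),0]);MX=np.array([np.sin(th),-np.cos(th),0])
PIV=np.array([502.8,140.3,0])+87*MY+[0,0,206]
def ball(a): return PIV+100*np.sin(a)*MY+[0,0,100*np.cos(a)]
E
python3 - <<'E'
from g import *
z=np.array([0,0,-1.]);U=[0,0,6]
Rs=[np.c_[np.cross(s*MX,z),s*MX,z] for s in(1,-1)]
b=ball(1.38);print(b)
q0=sensors.read_state()["q"]
c=[(abs(q-q0).max(),i) for i,R in enumerate(Rs) if (q:=ctrl.solve_ik(b+U+[0,0,170],R)) is not None];print(c)
R=Rs[min(c)[1]];np.save("R.npy",R)
ctrl.move_ptp(b+U+[0,0,170],R); st()
ctrl.gripper_to(50)
ctrl.move_l(b+U+[0,0,50],vel=200); print(ctrl.move_l(b+U,vel=70,threshold=8)); st("at ball")
ctrl.gripper_to(0,force=20); st("soft"); ctrl.gripper_to(0,force=45); st("grip")
E
```

```text
[527.29194632 323.85859976 224.96408313]
[(np.float64(1.121830190716195), 0), (np.float64(2.197712254015161), 1)]
 t21.6 [527.6 322.7 400.7] F [ 0.  -0.4 -0.1] M [-0.04 -0.02  0.02] w44.1 gf0.0
False
at ball t23.5 [527.6 324.  231.3] F [-0.  -0.  -0.3] M [ 0.01 -0.03 -0.02] w49.8 gf0.0
soft t23.8 [529.5 323.8 232.3] F [ 5.5 -0.5 -0.1] M [-0.03 -0.77 -0.  ] w26.2 gf20.0
grip t24.0 [529.6 323.8 232.3] F [ 4.9 -0.1 -1.1] M [-0.03 -0.77 -0.04] w25.6 gf44.1
```

Run:
```python
from g import *
off=np.array([0,0,6.])+2*MX
for a in np.arange(1.38,0.09,-0.12):
    ctrl.move_l(ball(a-.0)+off,vel=80)
    s=st("a%.2f"%a)
    if np.linalg.norm(s["force"])>35: print("STOP");break
```

```text
a1.38 t24.3 [529.7 323.9 232.1] F [0.4 0.1 3.4] M [-0.01 -0.1  -0.11] w25.5 gf44.5
a1.26 t24.6 [529.3 321.1 243.1] F [2.6 1.6 1.5] M [ 0.39 -0.4   0.04] w25.6 gf45.1
a1.14 t24.9 [528.5 315.3 253.6] F [ 3.  -2.7  0.8] M [-0.31 -0.51 -0.1 ] w25.7 gf45.1
a1.02 t25.2 [527.7 309.5 263.9] F [ 3.7 -4.8 -1.4] M [-0.52 -0.61 -0.02] w25.6 gf45.1
a0.90 t25.5 [526.8 302.6 273.5] F [ 3.5 -4.5 -1.4] M [-0.54 -0.53  0.01] w25.6 gf45.1
a0.78 t25.8 [525.7 294.6 282.3] F [ 4.3 -4.6 -1.7] M [-0.55 -0.61  0.06] w25.5 gf45.1
a0.66 t26.1 [524.5 285.6 290. ] F [ 5.4 -4.5 -2.8] M [-0.58 -0.64  0.09] w25.2 gf45.3
a0.54 t26.4 [523.1 275.2 296.4] F [ 3.4 -5.5 -4.5] M [-0.88 -0.78 -0.48] w24.3 gf44.8
a0.42 t26.7 [520.8 263.8 301.6] F [ 2.  -7.1 -3.4] M [-1.34 -0.32 -0.04] w0.2 gf3.7
a0.30 t27.0 [519.9 255.9 308.2] F [-0.4 -0.7 -0.1] M [-0.01 -0.   -0.01] w0.1 gf0.0
a0.18 t27.3 [518.7 243.8 310.9] F [ 0.4 -0.  -0. ] M [ 0.03 -0.03 -0.03] w-0.3 gf0.0
```

The fingers slid off the ball near a≈0.5. I'll raise clear and find where the handle stands.

Run:
```python
from g import *
import cv2;from plant import optics
from h import *
np.set_printoptions(suppress=True,precision=2)
s=st(); ctrl.move_l(s["eef_pos"]+[0,0,60],vel=120)
ctrl.move_l(s["eef_pos"]+[0,0,100]+120*MY,vel=250); ctrl.hold(.2); st()
im,d=optics.grab_frame("scene");it,dt=optics.grab_frame("top")
np.savez("pics/s6.npz",im=im,d=d,it=it,dt=dt)
cv2.imwrite("pics/a6.png",np.hstack([cv2.resize(im[110:260,300:500],(400,300),interpolation=2),cv2.resize(it[205:325,130:290],(400,300),interpolation=2)])[:,:,::-1])
for n,I,D in(("top",it,dt),("scene",im,d)):
    W=cloud(n,D);l=(W-PIV)@MY;x=(W-PIV)@MX;r=np.hypot(l,W[...,2]-206)
    m=(I.max(2)<60)&(abs(x)<22)&(r>80)&(r<122)&(W[...,2]>215);q=W[m];print(n,m.sum(),np.median(q,0),"y,x",np.median(l[m]),np.median(x[m]),"a",np.arctan2(np.median(l[m]),np.median(q[:,2])-206), np.argwhere(m).mean(0))
```

```text
t27.3 [518.7 243.8 310.9] F [ 0.4 -0.  -0. ] M [ 0.03 -0.03 -0.03] w-0.3 gf0.0
 t28.8 [534.5 361.3 410.2] F [ 0.9 -0.1  0.5] M [0.02 0.02 0.01] w0.0 gf0.0
top 124 [521.63 285.66 294.36] y,x 59.197609069739116 -0.639811180001067 a 0.5902803191482179 [259.46 150.01]
scene 68 [530.1  278.99 289.86] y,x 53.881370853136524 8.608469685239385 a 0.5710751493671359 [154.07 422.93]
```

View pics/a6.png

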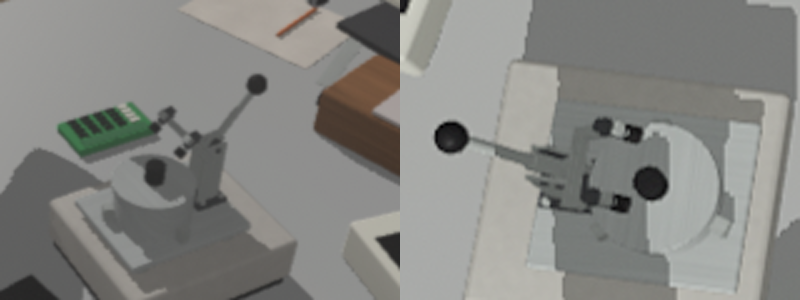

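The handle stands at a≈0.65, with the ball at left crop (257,84), and the lid is undisturbed. I'll push the ball the rest of the way with closed fingers from the +y side, force-guarded at the stop.

Run:
```python
from g import *
off=np.array([0,0,20.])+1.5*MX+26*MY
p=ball(.67)+off+18*MY
ctrl.move_l(p+[0,0,60],vel=200); print(ctrl.move_l(p,vel=120,threshold=8)); st("behind")
for a in np.arange(.67,0.08,-0.1):
    ctrl.move_l(ball(a)+off,vel=70); s=st("a%.2f"%a)
    if np.linalg.norm(s["force"])>35: print("STOP");break
else:
    ctrl.move_l(ball(.05)+off,vel=40); st("a.05")
    print(ctrl.move_l(ball(-.1)+off,vel=15,threshold=18)); s=st("end")
    l=(s["eef_pos"]-PIV)@MY; print("tool l",l,"ball l~",l-25)
```

```text
False
behind t30.0 [530.3 332.  305.4] F [-0.3 -0.8  0.8] M [-0.02 -0.02  0.03] w-0.0 gf0.0
a0.67 t30.4 [527.6 313.  305.1] F [-0.2 -0.4  0.6] M [-0.05 -0.04 -0.02] w0.1 gf0.0
a0.57 t30.7 [526.6 305.8 310.9] F [1.4 2.3 1.6] M [ 0.25 -0.06  0.04] w0.6 gf0.9
a0.47 t31.0 [525.6 297.7 316.1] F [1.1 3.9 3.3] M [ 0.68 -0.11  0.01] w-0.1 gf2.1
a0.37 t31.3 [524.6 289.  320.6] F [0.7 5.1 4.9] M [ 0.83 -0.16  0.03] w0.0 gf2.7
a0.27 t31.6 [523.2 279.2 323.2] F [0.9 4.7 3.7] M [ 0.77 -0.17 -0.  ] w0.1 gf2.5
a0.17 t31.8 [521.4 268.6 324.1] F [0.4 2.8 2. ] M [ 0.46 -0.14 -0.03] w0.2 gf1.4
a.05 t32.3 [519.7 256.6 325.2] F [0.4 1.4 1.9] M [ 0.26 -0.12  0.06] w-0.2 gf1.0
True
end t33.2 [518.6 249.6 326.2] F [0.8 2.8 1.7] M [ 0.42 -0.12  0.04] w-0.2 gf1.3
tool l 23.407786150636404 ball l~ -1.5922138493635956
```

Run:
```python
from g import *
import cv2;from plant import optics
from h import *
np.set_printoptions(suppress=True,precision=2)
for k in range(2):
    s=st(); print(ctrl.move_l(s["eef_pos"]-8*MY,vel=8,threshold=22)); s=st("push"); print((s["eef_pos"]-PIV)@MY)
s=st(); ctrl.move_l(s["eef_pos"]+60*MY,vel=150); ctrl.move_l(s["eef_pos"]+60*MY+[0,0,100],vel=200)
ctrl.move_l(s["eef_pos"]+100*MY+[-80,0,120],vel=200);ctrl.hold(.2); st()
im,d=optics.grab_frame("scene");it,dt=optics.grab_frame("top")
cv2.imwrite("pics/a7.png",np.hstack([cv2.resize(im[110:260,300:500],(400,300),interpolation=2),cv2.resize(it[205:325,130:290],(400,300),interpolation=2)])[:,:,::-1])
for n,I,D in(("top",it,dt),("scene",im,d)):
    W=cloud(n,D);l=(W-PIV)@MY;x=(W-PIV)@MX
    m=(I.max(2)<60)&(abs(x)<22)&(abs(l)<40)&(W[...,2]>285);q=W[m];print(n,"ball",m.sum(),np.median(q,0),"l",np.median(l[m]))
    k=(np.hypot(W[...,0]-503,W[...,1]-141)<64)&(abs(W[...,2]-174)<5);q=W[k];print("lid",q.mean(0),cv2.minEnclosingCircle(q[:,:2].astype(np.float32)))
```

```text
t33.2 [518.6 249.6 326.2] F [0.8 2.8 1.7] M [ 0.42 -0.12  0.04] w-0.2 gf1.3
False
push t34.4 [518.3 248.5 326.6] F [ 4.6 20.8 -2.3] M [ 3.52 -0.9   0.05] w0.3 gf10.6
22.28572821831858
 t34.4 [518.3 248.5 326.6] F [ 4.6 20.8 -2.3] M [ 3.52 -0.9   0.05] w0.3 gf10.6
False
push t34.7 [518.2 248.4 326.7] F [ 6.2 23.6 -3.6] M [ 3.99 -1.09  0.09] w-0.1 gf12.0
22.142944274335452
 t34.7 [518.2 248.4 326.7] F [ 6.2 23.6 -3.6] M [ 3.99 -1.09  0.09] w-0.1 gf12.0
 t36.7 [452.3 346.8 445.6] F [ 0.3  0.1 -0.8] M [0.02 0.04 0.02] w-0.2 gf0.0
top ball 133 [513.36 223.33 315.66] l -3.5423479110880964
lid [498.8  134.81 173.36] ((501.5301513671875, 139.84762573242188), 58.17369842529297)
scene ball 65 [523.17 216.67 311.48] l -9.080712781756612
lid [511.   127.93 173.47] ((505.4480285644531, 139.75390625), 60.83805847167969)
```

View pics/a7.png

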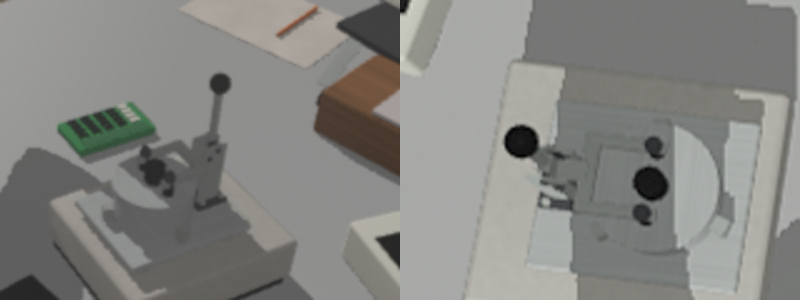

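The handle is upright against its stop, with the ball at left crop (220,84); the stop took 24 N of push without giving. The prongs straddle the knob with their tips on the lid, and the lid hasn't moved. I'm handing in.

```bash
python3 -c "
from plant import ctrl
print(ctrl.finish_job())"
```

```text
the job is handed in; nothing more can be done
None
```

The largest lid is seated level on the bowl, knob up, and the clamp is locked down on it with the handle against its stop. The gripper let go and backed clear, and I handed the job in at about 37 s. My pinch slipped off the ball partway through the swing, so I pushed the handle the rest of the way with closed fingers. The other two lids were left in the rack.

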